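# Build up a paint agitator head on its arbor

## Task

Build up the paint agitator head on the upright post of the bench stand: first the four-armed rotor, turned so that its arms drop between the two drive dogs and it sits fully home on the base, then the plain spacer ring, then the winged collar, each down against the part below before the next goes on. Lower each part under control and let go of it only when it is down, never let it drop, and leave the paint tin, the jar and the brush where they are.

Things in the scene. Friction and masses are not known exactly. Their poses are not given: they have to be found in the camera images.
- stand: Fixed bench stand: dark steel disc 160 mm across and 20 mm thick, lying on the table, with a bright steel post 24 mm in diameter standing in its centre. Two drive dogs (steel blocks 16 x 16 mm, 10 mm high) stand on the disc one either side of the post, centred 42 mm from its axis, at +x and -x of the stand. Origin: centre of the underside, on the table; z up along the post.
- seat (a point): Point on the post's axis at the level of the disc's upper face (20 mm above the table); axes as the stand's.
- post_top (a point): Centre of the post's top, 96 mm above the disc's upper face. The top 8 mm of the post taper from 24 to 12 mm in diameter.
- rotor: Aluminium rotor: square hub 44 x 44 mm, 60 mm tall, 27 mm bore through it; at its foot four arms (16 wide, 12 high) along its +x, -x, +y, -y, square to the hub's faces, each with an end blade 34 wide, 6 thick, 24 high; 130 mm overall. Origin: underside, on the bore axis; z up. Arms pass the dogs when 45 (+-20) degrees from the dogs' line, else they rest on them 10 mm too high.
- spacer: Plain round aluminium spacer ring, 60 mm outside diameter, 20 mm tall, 27 mm bore, lying flat. Origin: centre of the underside; z along the bore, up. Home, its underside is 60 mm above the disc, on the rotor's hub.
- collar: Steel collar, 50 mm outside diameter, 30 mm tall, 27 mm bore, with two wings (12 mm thick, 16 mm high, between 7 and 23 mm above its underside) along its +x and -x, 110 mm over the wings; lying flat. Grip it across its y. Origin: centre of the underside; z along the bore, up. Home, its underside is 80 mm above the disc, on the spacer; it may be turned any way.
- tin: Bystander: round steel paint tin with a paper label, 100 mm across, 100 mm tall. Origin: centre of the underside.
- jar: Bystander: amber glass jar with a black lid, 68 mm across, 95 mm tall. Origin: centre of the underside.
- brush: Bystander: paint brush 200 mm long with a wooden handle, lying flat along its own x. Origin: underside, at the middle of its length.
There are look-alikes about, which are no part of the job. Of the things that look like the stand, take the one that is farthest to the robot's left at the start.

How it is judged (in metres and radians):
On the way, in this order (a step that is already met when the one before it is completed fails the run):
1. the rotor sits fully home on the stand's disc, let go (z of rotor in the frame of seat between -0.003 and 0.003 m and horizontal distance between rotor and seat below 0.004 m and angle between rotor's own z axis and vertical below 0.06 rad and contact force between the fingers and rotor below 0.1 N), for 0.2 s.
2. then the spacer lies down on the rotor's hub, let go (z of rotor in the frame of seat between -0.003 and 0.003 m and horizontal distance between each of rotor, spacer and seat below 0.004 m and angle between rotor's own z axis and vertical below 0.06 rad and z of spacer in the frame of seat between 0.0565 and 0.0635 m and angle between spacer's own z axis and vertical below 0.08 rad and contact force between the fingers and spacer below 0.1 N), for 0.2 s.
3. then the collar lies down on the spacer, let go (z of rotor in the frame of seat between -0.003 and 0.003 m and horizontal distance between each of rotor, spacer, collar and seat below 0.004 m and angle between rotor's own z axis and vertical below 0.06 rad and z of spacer in the frame of seat between 0.0565 and 0.0635 m and angle between each of spacer, collar's own z axis and vertical below 0.08 rad and z of collar in the frame of seat between 0.076 and 0.084 m and contact force between the fingers and collar below 0.1 N), for 0.2 s.
At the end, for the whole second after the job is handed in: All three on the post and at rest (under 0.02 m/s), axes within 4 mm of the post's, upright (rotor 0.06 rad, others 0.08). Undersides above the disc's upper face: rotor within 3 mm, spacer 56.5 to 63.5 mm, collar 76 to 84 mm (z of rotor in the frame of seat between -0.003 and 0.003 m and horizontal distance between each of rotor, spacer, collar and seat below 0.004 m and angle between rotor's own z axis and vertical below 0.06 rad and z of spacer in the frame of seat between 0.0565 and 0.0635 m and angle between each of spacer, collar's own z axis and vertical below 0.08 rad and z of collar in the frame of seat between 0.076 and 0.084 m and linear speed of each of rotor, spacer, collar below 0.02 m/s); the robot touches nothing.
It fails at once if the rotor falls free (faster than 0.6 m/s while the fingers do not touch it, about 18 mm of free fall) (linear speed of rotor above 0.6 m/s and contact force between the fingers and rotor below 0.1 N).
It fails at once if the spacer falls free (faster than 0.6 m/s while the fingers do not touch it, about 18 mm of free fall) (linear speed of spacer above 0.6 m/s and contact force between the fingers and spacer below 0.1 N).
It fails at once if the collar falls free (faster than 0.6 m/s while the fingers do not touch it, about 18 mm of free fall) (linear speed of collar above 0.6 m/s and contact force between the fingers and collar below 0.1 N).
It fails at once if the tin, the jar or the brush is moved by more than 30 mm (distance of any of tin, jar, brush from where it was at the start of the episode above 0.03 m).
It also fails if it takes over 69 s, if anything falls off the work surface, if the arm or the gripper's body presses on something with over 40 N, if the wrist force passes 120 N, or if a joint passes its speed limit or range.

## Robot

A 7-joint arm with a two-finger parallel gripper is mounted at the origin on the work surface. World frame = base frame: x ahead of the robot, y to its left, z up, the work surface at z = 0. Lengths are in mm, angles in rad, forces in N, time in s.
With the tool pointing down it reaches from about 400 to 875 mm from the base axis. Payload 4.4 kg.
Tool frame: the origin (TCP) lies midway between the tips of the shut fingers; the grasp point (between the pads) lies 19 mm behind it; z points along the fingers, y is the line along which they close (so a half turn about z gives the same grasp; the last joint's range is limited). The gripper opens to 85 mm and grips with 20 to 120 N. Pads are 22 mm wide; open, the fingers measure 114 mm over their backs; the gripper's body (76 mm by 85 mm) begins 54 mm behind the grasp point. The pads swing forward as they close: fully open they stand 13 mm farther back than shut.
Start: joints at [-1.388, 0.628, 0.038, 1.517, -0.027, 0.996, -0.02], TCP at [160.031, 630.006, 231.313] pointing down, gripper open.
Joint ranges: [-3.06, 3.06], [-0.37, 2.12], [-1.25, 1.32], [0.18, 2.47], [-1.1, 4.24], [0.23, 1.98], [-2.94, 2.94]. Speed limits (rad/s): [2.57, 2.57, 3.14, 3.14, 3.14, 3.14, 3.14].

## Interface

Orientations are given as [roll, pitch, yaw] about the fixed x, y, z axes, in that order (R = Rz(yaw) Ry(pitch) Rx(roll)).
In Python, from cell import ctrl gives the robot as it stands.
- The arm moves only by the shell command python3 -m crank 'ROWS' [OPENING]. ROWS is JSON, a list that holds one entry, the list of rows, each a list of 4 numbers: the shift along the tool's x, y, z normalised to -1 to 1, where 1 is 2.5 cm, then the turn about the tool's z normalised to -1 to 1, where 1 is 0.08 rad. In form: [[[dx, dy, dz, turn], ...]]. A call has 1 to 12 rows; each row shifts and turns the commanded pose from where the row before left it, along the tool's axes as they then stand; what a row does not reach is not made up. A row lasts 1/12 s, in which the tool goes at most 41.7 mm and 7.16 degrees, less where a joint would pass 70% of its speed; a pose out of reach is approached as far as the arm can. A call with a number of a shift or a turn outside -1 to 1 is refused whole. A call with a gripper value outside its range is refused whole. OPENING is the closure, from -1 (fully open) to 1 (shut), set as the call begins (- or left out, the last holds). The fingers move at their own pace and stop on an object; the grip force is fixed at half the most. Time passes only in rows, so rows that do not move let the fingers close. It gives the time, the measured TCP pose, the force, the opening and the grip force at its end, in the units of the state.
- ctrl.read_state(): the state, without advancing time (a new reading comes with each control period).
- ctrl.get_image(name): name is "side" or "top" or "wrist"; returns a dict with "img" (420x560x3 uint8, red, green, blue), "intrinsics" (3x3 intrinsics, pixels), "extrinsics" (4x4, takes a point from camera to world coordinates). Camera axes: x right, y up, looking along -z (the intrinsics and any distortion apply to the point x, -y, -z); pixel columns grow to the right and rows downward; lengths in mm; the calibration is good to about 2 mm. A picture is of the moment at which its call begins. There is no depth.
- ctrl.finish_job(): hands the job in; it is judged then, once.
Trained networks look in the newest picture that a camera, given by its name, has taken for a name from the list of things; names that differ only in an ending like _2 or _b are one class to them, and where a whole thing is asked for, a point or a joint stands for the part that bears it (a point fixed in the world has none). Each returns a list of dicts, best first, with "confidence" (0 to 1); they miss things now and then, are a little off and sometimes report something else, mostly with a low value. They report only what shows in the picture. A call takes as long as a camera call. They do not tell look-alikes from the thing itself.
- ctrl.find_in(camera, target): "position" ([row, column] in pixels, amid what is visible of it).
- ctrl.trace(camera, target): "mask" (420x560 bool, what is visible of it) and "position" ([row, column] in pixels, amid what is visible of it).
- ctrl.place_of(camera, target): "position" ([row, column] in pixels: a listed point, or the origin of a listed thing).
The state is a dict: "clock": time; "qpos": joint angles; "qd": joint speeds; "tau": joint torques, N m; "eef_pos": TCP position; "tool_rot": TCP orientation; "force": force on the tool from outside, world axes, zero at the start; "torque": the same for the moment, N m; "width": finger opening in mm; "gripper_force": force on a finger pad.
Only numpy, scipy, OpenCV 4.12 (cv2) and the standard library are available. Lean on these libraries where they do the work, as an engineer would, in place of code of your own. Each camera call takes 0.05 s, during which the arm holds its last target. There are 200 camera calls.

## Working session

There is one attempt and no reset: what is moved stays moved. The work goes in short steps, Python scripts to look and compute and a shell command to move; the robot and the scene stay as the last step left them, time stands still between calls to the robot, and variables do not carry over. Pictures are saved under pics/ and viewed, at most 10 in all, crops included, and the job is handed in when it is done.

```bash
mkdir -p pics; cat > h.py <<'E'
import numpy as np, cv2
from cell import ctrl
def snap(name,fn=None):
    d=ctrl.get_image(name)
    if fn: cv2.imwrite('pics/'+fn,cv2.cvtColor(d['img'],cv2.COLOR_RGB2BGR))
    return d
def ray(d,rc):
    K=np.array(d['intrinsics']);E=np.array(d['extrinsics'])
    v=np.linalg.inv(K)@[rc[1],rc[0],1.]
    w=E[:3,:3]@np.array([v[0],-v[1],-v[2]])
    return E[:3,3],w/np.linalg.norm(w)
def atz(d,rc,z):
    o,w=ray(d,rc); return o+w*(z-o[2])/w[2]
def tri(rs):
    A=sum(np.eye(3)-np.outer(w,w) for o,w in rs); b=sum((np.eye(3)-np.outer(w,w))@o for o,w in rs)
    return np.linalg.solve(A,b)
def proj(d,p):
    K=np.array(d['intrinsics']);E=np.array(d['extrinsics'])
    c=E[:3,:3].T@(np.array(p)-E[:3,3]); q=K@[c[0],-c[1],-c[2]]; return q[1]/q[2],q[0]/q[2]
E
python3 - <<'E'
from h import *
import h
np.set_printoptions(precision=1,suppress=True)
s=ctrl.read_state();print({k:s[k] for k in('clock','eef_pos','tool_rot','width','force')})
for c in('top','side'):
    d=snap(c,c+'0.png');print(c,d['extrinsics'][:3] if isinstance(d['extrinsics'],np.ndarray) else d['extrinsics'])
    for t in('stand','post_top','seat','rotor','spacer','collar','tin','jar','brush'):
        for r in ctrl.place_of(c,t):
            print(t,np.round(r['confidence'],2),np.round(r['position'],1),atz(d,r['position'],0)[:2], atz(d,r['position'],20)[:2])
d=snap('wrist','wrist0.png');print(d['extrinsics'])
E
```

```text
{'clock': 0.0, 'eef_pos': array([159.9, 629.4, 230.4]), 'tool_rot': array([-3.1,  0. ,  2.9]), 'width': 85.14146577529661, 'force': array([0.4, 0.4, 0.1])}
top [[  -0.     1.    -0.2  347.9]
 [  -1.    -0.    -0.   -18.4]
 [  -0.     0.2    1.  1265.2]]
stand 0.83 [239.7 429.6] [ 449.6 -478.3] [ 448.  -471.1]
stand 0.82 [180.3 433.4] [ 645.2 -506.2] [ 640.5 -498.5]
stand 0.8 [297.2 385.9] [ 271.2 -326.8] [ 272.4 -321.9]
stand 0.73 [225.6 359.4] [ 500.7 -255.2] [ 498.3 -251.4]
post_top 0.98 [298.9 397.2] [ 265.2 -362. ] [ 266.5 -356.5]
post_top 0.91 [221.8 361.5] [ 513.  -262.6] [ 510.4 -258.8]
post_top 0.82 [176.  449.5] [ 658.4 -560.2] [ 653.5 -551.7]
post_top 0.71 [241.5 444. ] [ 442.7 -524. ] [ 441.2 -516. ]
seat 0.98 [242.6 431.7] [ 440.1 -484.3] [ 438.6 -477. ]
seat 0.82 [185.2 443.2] [ 627.9 -537. ] [ 623.5 -528.8]
seat 0.81 [225.8 360.7] [ 500.  -259.4] [ 497.6 -255.6]
seat 0.61 [296.5 389.8] [ 273.1 -339.2] [ 274.2 -334.1]
rotor 0.95 [251.2 286.6] [423.3 -16.8] [422.1 -16.8]
rotor 0.59 [226.6 362.7] [ 497.2 -265.7] [ 494.8 -261.8]
spacer 0.75 [181.4 278.4] [654.6   4.8] [649.
[... 951 characters left out ...]
82 [179.  286.2] [ 505.7 -269.6] [ 503.1 -239.9]
seat 0.72 [147.5 307.5] [ 445.5 -489.1] [ 444.5 -453.8]
seat 0.67 [137.8 263.3] [ 621.3 -547.3] [ 615.8 -510.5]
rotor 0.65 [227.  308.8] [417.9 -29.4] [417.6  -5.9]
rotor 0.38 [177.8 231.1] [ 691.5 -257.4] [ 684.2 -228.1]
spacer 0.69 [232.3 219.6] [669.3  20.5] [662.6  42.7]
spacer 0.27 [289.9 269.6] [501.4 216.7] [499.  233.9]
collar 0.86 [289.7 268.9] [503.2 216.2] [500.7 233.5]
tin 0.68 [291.  189.9] [694.1 240.7] [686.7 257.3]
jar 0.64 [412.4 245.5] [509.5 517.2] [506.9 526.7]
brush 0.85 [177.4 232.4] [ 687.6 -260.3] [ 680.4 -230.9]
[[  0.2  -0.9  -0.3  96.9]
 [  1.    0.2   0.1 646.3]
 [  0.   -0.3   1.  374.2]
 [  0.    0.    0.    1. ]]
```

View pics/top0.png

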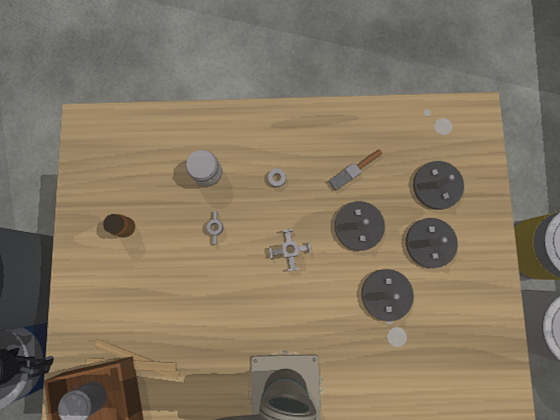

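View pics/side0.png

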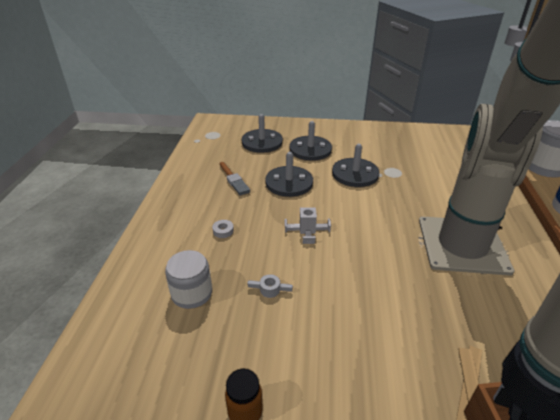

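The stand candidates in the top view, as (row, col), are A (226,359), B (297,386), C (240,430) and D (180,434). They sit at y ≈ -257, -330, -480 and -510. A has the largest y, so it is the farthest to the robot's left and is the one meant. I'll confirm it in a crop.

```bash
cat >> h.py <<'E'
from scipy.spatial.transform import Rotation as Ro
def go(x=None,y=None,z=None,yaw=None):
    s=ctrl.read_state();p=np.array(s['eef_pos']);R=Ro.from_euler('xyz',s['tool_rot']).as_matrix()
    t=np.array([p[i] if v is None else v for i,v in enumerate((x,y,z))])
    yw=s['tool_rot'][2]; dy=0 if yaw is None else (yaw-yw+np.pi/2)%np.pi-np.pi/2
    print('at',p.round(1),'rot',np.round(s['tool_rot'],3),'rows dxyz',((R.T@(t-p))/25).round(2),'turn',round(-dy/.08,2),'t',round(s['clock'],2),'F',np.round(s['force'],1),'w',round(s['width'],1),'q',np.round(s['qpos'],2))
E
python3 - <<'E'
from h import *
im=cv2.imread('pics/top0.png')
a=cv2.resize(im[150:325,300:480],None,fx=3.3,fy=3.3,interpolation=3);cv2.imwrite('pics/crop1.png',a)
go(400,400,330);go(430,-120,330)
E
```

```text
at [160.  630.  231.3] rot [ 3.142 -0.     2.893] rows dxyz [-11.57  -6.55  -3.95] turn 0.0 t 1.05 F [ 0.2 -0.4  0.6] w 85.3 q [-1.39  0.63  0.04  1.52 -0.03  1.   -0.02]
at [160.  630.  231.3] rot [ 3.142 -0.     2.893] rows dxyz [-17.85 -26.42  -3.95] turn 0.0 t 1.05 F [ 0.2 -0.4  0.6] w 85.3 q [-1.39  0.63  0.04  1.52 -0.03  1.   -0.02]
```

View pics/crop1.png

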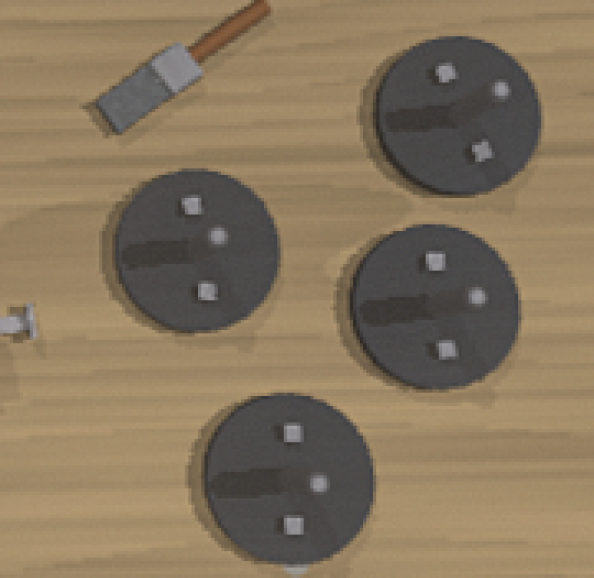

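Crop: stand A is at crop (250,197), the leftmost of the four, with its post tip at (236,218). Its dogs at (205,192) and (291,208) put the dog line at about +10° yaw. Next I'll get wrist views.

```bash
r='[-0.96,-0.55,-0.33,0]'
python3 -m crank '[[[-0.96,-0.55,-0.33,0],[-0.96,-0.55,-0.33,0],[-0.96,-0.55,-0.33,0],[-0.96,-0.55,-0.33,0],[-0.96,-0.55,-0.33,0],[-0.96,-0.55,-0.33,0],[-0.96,-0.55,-0.33,0],[-0.96,-0.55,-0.33,0],[-0.96,-0.55,-0.33,0],[-0.96,-0.55,-0.33,0],[-0.96,-0.55,-0.33,0],[-0.96,-0.55,-0.33,0]]]' -1
python3 -m crank '[[[-0.26,-0.83,0,0],[-0.26,-0.83,0,0],[-0.26,-0.83,0,0],[-0.26,-0.83,0,0],[-0.26,-0.83,0,0],[-0.26,-0.83,0,0],[-0.26,-0.83,0,0],[-0.26,-0.83,0,0],[-0.26,-0.83,0,0],[-0.26,-0.83,0,0],[-0.26,-0.83,0,0],[-0.26,-0.83,0,0]]]'
python3 -m crank '[[[-0.26,-0.83,0,0],[-0.26,-0.83,0,0],[-0.26,-0.83,0,0],[-0.26,-0.83,0,0],[-0.26,-0.83,0,0],[-0.26,-0.83,0,0],[-0.26,-0.83,0,0],[-0.26,-0.83,0,0],[-0.26,-0.83,0,0],[-0.26,-0.83,0,0],[-0.26,-0.83,0,0],[-0.26,-0.83,0,0]]]'
python3 - <<'E'
from h import *
np.set_printoptions(precision=1,suppress=True)
go(430,-120,330)
d=snap('wrist','w1.png');print(d['intrinsics'],d['extrinsics'])
for t in('rotor','stand','post_top','seat'):
    for r in ctrl.place_of('wrist',t): print(t,np.round(r['confidence'],2),np.round(r['position'],1),atz(d,r['position'],0)[:2],atz(d,r['position'],20)[:2],atz(d,r['position'],116)[:2])
E
```

```text
clock: 2.05
eef_pos: [399.4, 398.1, 330.9]
tool_rot: [3.141, 0.0, 2.893]
force: [1.0, 0.3, 0.0]
width: 85.4
gripper_force: 0.0
clock: 3.05
eef_pos: [412.7, 137.6, 330.5]
tool_rot: [3.141, 0.0, 2.893]
force: [0.0, -0.6, 0.4]
width: 85.3
gripper_force: 0.0
clock: 4.05
eef_pos: [427.1, -123.0, 330.5]
tool_rot: [3.141, 0.001, 2.893]
force: [-0.1, 0.2, 0.6]
width: 85.6
gripper_force: 0.0
at [ 427.1 -123.   330.5] rot [3.1 0.  2.9] rows dxyz [-0.1  0.1  0. ] turn 0.0 t 4.05 F [-0.1  0.2  0.6] w 85.6 q [-0.1  0.2  0.3  1.9 -0.1  1.   1.6]
[[332.8   0.  277. ]
 [  0.  332.8 216. ]
 [  0.    0.    1. ]] [[   0.2   -0.9   -0.3  363.8]
 [   1.     0.2    0.1 -106.7]
 [   0.    -0.3    1.   473.3]
 [   0.     0.     0.     1. ]]
rotor 0.75 [155.4 345. ] [426.  -23.7] [423.4 -27.2] [410.7 -44. ]
stand 0.93 [239.   48.6] [ 438.  -478.9] [ 434.9 -463.1] [ 419.8 -387.7]
stand 0.69 [241.5 207. ] [ 500.4 -249.7] [ 494.7 -243.7] [ 466.9 -214.7]
stand 0.64 [106.1 103.7] [ 280.9 -327.1] [ 284.4 -317.8] [ 301.2 -273.1]
post_top 0.95 [98.1 44.1] [ 251.6 -400.8] [ 256.4 -388.4] [ 279.1 -328.7]
post_top 0.45 [239.4 209.7] [ 498.2 -244.8] [ 492.6 -239. ] [ 465.3 -211. ]
seat 0.97 [245.5 206.7] [ 506.4 -252.1] [ 500.4 -245.9] [ 471.5 -216.5]
seat 0.85 [243.   43.3] [ 441.9 -489.3] [ 438.6 -473.1] [ 422.8 -395.5]
seat 0.69 [99.  95.4] [ 269.7 -334.4] [ 273.7 -324.8] [ 292.7 -278.6]
```

View pics/w1.png

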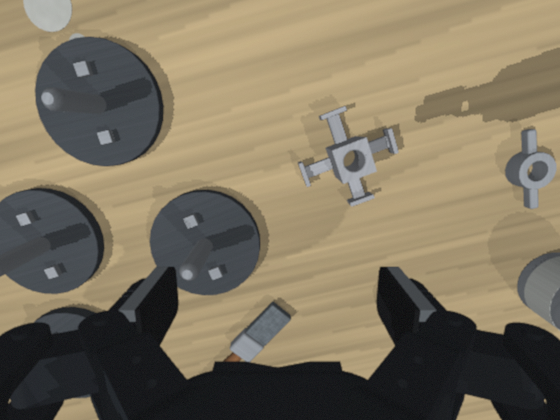

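Wrist view: the target stand is at (242,206), with its post top near (272,187) and dogs at (221,192) and (272,217). The rotor hub is at (158,352). I'll fit model silhouettes to the traced masks.

```bash
cat > fit.py <<'E'
from h import *
from scipy.optimize import minimize
def box(x0,x1,y0,y1,z0,z1): return np.array([[x,y,z] for x in(x0,x1) for y in(y0,y1) for z in(z0,z1)],float)
def cyl(r,z0,z1,r1=None):
    a=np.linspace(0,2*np.pi,48,endpoint=False); r1=r1 or r
    return np.vstack([np.c_[r*np.cos(a),r*np.sin(a),0*a+z0],np.c_[r1*np.cos(a),r1*np.sin(a),0*a+z1]])
M={'rotor':[box(-22,22,-22,22,0,60),box(-65,65,-8,8,0,12),box(-8,8,-65,65,0,12),box(59,65,-17,17,0,24),box(-65,-59,-17,17,0,24),box(-17,17,59,65,0,24),box(-17,17,-65,-59,0,24)],
'spacer':[cyl(30,0,20)],'collar':[cyl(25,0,30),box(-55,55,-6,6,7,23)],
'stand':[cyl(80,0,20),cyl(12,20,108),cyl(12,108,116,6)]}
BORE={'spacer':(13.5,0,20),'collar':(13.5,0,30),'rotor':(13.5,0,60)}
S=3
def sil(d,parts,p,shape=(420,560),bore=None):
    m=np.zeros((shape[0]*S,shape[1]*S),np.uint8)
    c,s=np.cos(p[3]),np.sin(p[3]);R=np.array([[c,-s,0],[s,c,0],[0,0,1]])
    K=np.array(d['intrinsics']);E=np.array(d['extrinsics'])
    def pr(P):
        q=((P@R.T+p[:3])-E[:3,3])@E[:3,:3]; q=np.c_[q[:,0],-q[:,1],-q[:,2]]@K.T; return ((q[:,:2]/q[:,2:]+.5)*S*16).astype(np.int32)
    for P in parts: cv2.fillConvexPoly(m,cv2.convexHull(pr(P)),255,shift=4)
    return cv2.resize(m,(shape[1],shape[0]),interpolation=cv2.INTER_AREA)/255.
def fit(views,parts,p0,free,clipbottom=None):
    """views: list of (d,mask); free: indices of x,y,z,yaw"""
    p0=np.array(p0,float)
    W=[]
    for d,m in views:
        a=sil(d,parts,p0)>0; k=cv2.dilate((a|m).astype(np.uint8),np.ones((25,25)))
        W.append(k)
    sc=np.array([8,8,8,.12])
    def cost(v):
        p=p0.copy(); p[free]+=v*sc[free]
        return sum((np.abs(sil(d,parts,p)-m)*k).sum()/m.sum() for (d,m),k in zip(views,W))
    n=len(free); sx=np.vstack([np.zeros(n),np.eye(n)*.6])
    b=minimize(cost,np.zeros(n),method='Nelder-Mead',options=dict(initial_simplex=sx,xatol=.005,fatol=1e-5,maxiter=250))
    b=minimize(cost,b.x,method='Nelder-Mead',options=dict(initial_simplex=b.x-.2*(sx-.3),xatol=.005,fatol=1e-5,maxiter=250))
    p=p0.copy();p[free]+=b.x*sc[free];return p,b.fun/len(views)
def mask(cam,d,name,near):
    """traced mask whose centre lies closest to the projection of point near"""
    rs=ctrl.trace(cam,name)
    if not rs: return None
    q=np.array(proj(d,near)); r=min(rs,key=lambda r:np.hypot(*(np.array(r['position'])-q)))
    e=np.hypot(*(np.array(r['position'])-q)); m=np.array(r['mask'])
    print(cam,name,'off px',round(e,1),'n',m.sum(),'conf',round(r['confidence'],2)); return m if e<25 and m.sum()>50 else None
E
cat > run1.py <<'E'
from fit import *
import pickle
np.set_printoptions(precision=3,suppress=True)
init={'rotor':(423,-22,0,.2),'stand':(500,-253,0,0),'spacer':(655,8,0,0),'collar':(507,212,0,0)}
V={k:[] for k in init}
for c in('wrist','top','side'):
    d=snap(c)
    for n in init:
        if c=='wrist' and n in('spacer','collar'): continue
        m=mask(c,d,n,np.add(init[n][:3],[0,0,15]))
        if m is not None: V[n].append((c,d,m))
pickle.dump(V,open('V.pkl','wb'))
for n,p in init.items():
    f=[0,1,2,3] if n in('rotor','collar') else [0,1,2]
    v=[(d,m) for c,d,m in V[n]]
    if len(v)>1: print(n,'joint',*fit(v,M[n],p,f))
    for c,d,m in V[n]: 
        print(n,c,*fit([(d,m)],M[n],p,[i for i in f if i!=2]))
E
python3 run1.py
```

```text
wrist rotor off px 5.9 n 3278 conf 0.71
wrist stand off px 5.7 n 8845 conf 0.91
top rotor off px 4.3 n 536 conf 0.6
top stand off px 74.7 n 2063 conf 0.78
top spacer off px 2.4 n 253 conf 0.54
top collar off px 2.1 n 257 conf 0.64
side rotor off px 5.2 n 782 conf 0.87
side stand off px 0.7 n 1332 conf 0.63
side spacer off px 6.8 n 319 conf 0.8
side collar off px 5.1 n 589 conf 0.97
rotor joint [427.17  -25.067  -1.718   0.121] 0.1798643133367268
rotor wrist [427.306 -25.39    0.      0.119] 0.10209118424673103
rotor top [427.522 -25.19    0.      0.117] 0.20314603453321625
rotor side [422.607 -23.375   0.      0.118] 0.11096233889975426
stand joint [ 496.385 -249.112    1.379    0.   ] 0.07656305792042167
stand wrist [ 500.146 -250.477    0.       0.   ] 0.06404149901905364
stand side [ 494.693 -251.673    0.       0.   ] 0.05111876582464818
spacer joint [663.036  13.368  -1.169   0.   ] 0.17878039589830752
spacer top [663.82   13.312   0.      0.   ] 0.19321088119042087
spacer side [660.863  13.734   0.      0.   ] 0.1051693404634581
collar joint [502.611 215.454   0.497  -0.003] 0.19507388773323603
collar top [504.421 215.934   0.      0.004] 0.25899137865262833
collar side [501.174 215.142   0.     -0.018] 0.11072272712140883
```

```bash
python3 - <<'E'
from h import *
go(427,-25,205,0.119+np.pi)
E
```

```text
at [ 427.1 -121.9  330.3] rot [ 3.142 -0.     2.893] rows dxyz [0.96 3.76 5.01] turn -4.6 t 4.95 F [-0.6  0.4  0.7] w 85.2 q [-0.07  0.22  0.35  1.92 -0.09  1.01  1.65]
```

```bash
python3 -m crank '[[[0.16,0.63,0.83,0],[0.16,0.63,0.83,0],[0.16,0.63,0.83,0],[0.16,0.63,0.83,0],[0.16,0.63,0.83,0],[0.16,0.63,0.83,0],[0,0,0,-0.92],[0,0,0,-0.92],[0,0,0,-0.92],[0,0,0,-0.92],[0,0,0,-0.92],[0,0,0,0]]]'
cat > look.py <<'E'
import sys
from fit import *
np.set_printoptions(precision=3,suppress=True)
n=sys.argv[1]; p=[float(a) for a in sys.argv[2:6]]; fn=sys.argv[6]; off=float(sys.argv[7]) if len(sys.argv)>7 else 0
d=snap('wrist',fn); m=mask('wrist',d,n,np.add(p[:3],[0,0,15]))
f=[0,1,3] if n in('rotor','collar') else [0,1]
q,c=fit([(d,m)],M[n],p,f); print(n,q,c,'dx,dy of origin:',[ (np.array(r['position']).round(1),atz(d,r['position'],0)[:2].round(1)) for r in ctrl.place_of('wrist',n)[:2]])
im=cv2.imread('pics/'+fn)
cs,_=cv2.findContours((sil(d,M[n],q)>.5).astype(np.uint8),0,1);cv2.drawContours(im,cs,-1,(0,0,255),1)
if n!='stand':
    z=BORE[n][2]
    cr=[proj(d,q[:3]+[13.5*np.cos(a),13.5*np.sin(a),z]) for a in np.linspace(0,6.283,40)]
    cv2.polylines(im,[np.round([[c,r] for r,c in cr]).astype(np.int32)],1,(0,255,0),1)
else:
    for k in(0,1): pass
    cr=[proj(d,q[:3]+[6*np.cos(a),6*np.sin(a),116]) for a in np.linspace(0,6.283,40)]
    cv2.polylines(im,[np.round([[c,r] for r,c in cr]).astype(np.int32)],1,(0,255,0),1)
cv2.imwrite('pics/'+fn.replace('.png','_o.png'),cv2.resize(im,(784,588)))
go(q[0],q[1],q[2]+32,q[3]+off)
E
python3 look.py rotor 427 -25 0 0.119 w2.png
```

```text
clock: 5.95
eef_pos: [427.3, -24.5, 205.8]
tool_rot: [3.141, 0.0, -3.021]
force: [-0.1, -0.1, -0.4]
width: 85.5
gripper_force: 0.0
wrist rotor off px 4.8 n 5651 conf 0.57
rotor [427.585 -25.13    0.      0.119] 0.09076165592763381 dx,dy of origin: [(array([189.7, 277.8]), array([427.1, -23.4])), (array([237.4,  52.1]), array([ 510.1, -264.2]))]
at [427.2 -24.5 205.8] rot [ 3.142  0.    -3.025] rows dxyz [-0.01 -0.03  6.95] turn -0.02 t 6.1 F [ 0.3 -0.1  0.2] w 85.4 q [-0.14  0.36  0.17  2.14 -0.1   0.65  1.79]
```

View pics/w2_o.png

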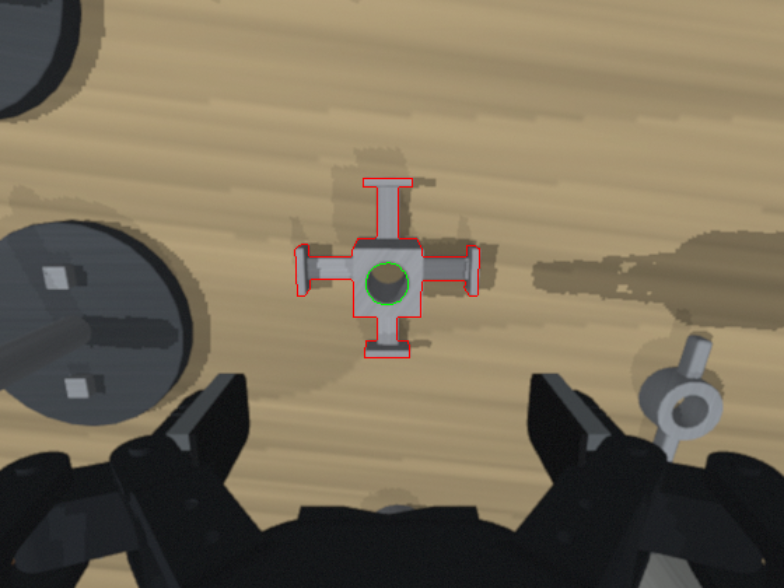

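The overlay matches: the rotor outline and bore (280,387 in the enlarged picture) sit on the part. Now I'll descend and grip.

```bash
python3 -m crank '[[[0,-0.03,0.58,0],[0,0,0.58,0],[0,0,0.58,0],[0,0,0.58,0],[0,0,0.58,0],[0,0,0.58,0],[0,0,0.58,0],[0,0,0.58,0],[0,0,0.58,0],[0,0,0.58,0],[0,0,0.58,0],[0,0,0.58,0]]]'
python3 -m crank '[[[0,0,0,0],[0,0,0,0],[0,0,0,0],[0,0,0,0],[0,0,0,0],[0,0,0,0],[0,0,0,0],[0,0,0,0]]]' 1
```

```text
clock: 7.1
eef_pos: [424.4, -23.5, 45.5]
tool_rot: [3.135, -0.008, -3.024]
force: [-0.5, 0.9, -0.3]
width: 85.2
gripper_force: 0.0
clock: 7.77
eef_pos: [424.8, -23.6, 46.9]
tool_rot: [3.135, -0.007, -3.023]
force: [-0.4, -0.7, 6.3]
width: 42.4
gripper_force: 61.9
```

```bash
python3 -m crank '[[[0,0,-0.2,0],[0,0,-0.4,0],[0,0,-0.6,0],[0,0,-0.8,0],[0,0,-0.8,0],[0,0,-0.8,0],[0,0,-0.8,0],[0,0,-0.8,0],[0,0,-0.8,0],[0,0,-0.6,0],[0,0,-0.2,0],[0,0,0,0]]]'
python3 - <<'E'
from h import *
go(480,-200,225,0.119+np.pi-.72)
E
```

```text
clock: 8.77
eef_pos: [426.1, -24.2, 217.0]
tool_rot: [3.135, -0.006, -3.023]
force: [0.4, 0.4, -5.0]
width: 42.4
gripper_force: 62.0
at [426.1 -24.2 217. ] rot [ 3.135 -0.006 -3.023] rows dxyz [-1.31 -7.24 -0.38] turn 9.0 t 8.77 F [ 0.4  0.4 -5. ] w 42.4 q [-0.39  0.38  0.52  2.13 -0.3   0.71  2.02]
```

```bash
python3 -m crank '[[[0,0,-0.1,1],[0,0,-0.1,1],[0,0,-0.1,1],[0,0,-0.1,1],[0,0,0,1],[0,0,0,1],[0,0,0,1],[0,0,0,1],[0,0,0,1],[0,0,0,0]]]'
python3 - <<'E'
from h import *
go(607,-323,225)
E
```

```text
clock: 9.6
eef_pos: [424.7, -24.2, 224.8]
tool_rot: [-3.139, -0.013, 2.538]
force: [0.0, 0.4, -4.2]
width: 42.6
gripper_force: 62.0
at [424.7 -24.2 224.8] rot [-3.139 -0.013  2.538] rows dxyz [-12.78  -5.7   -0.16] turn 0.0 t 9.6 F [ 0.   0.4 -4.2] w 42.6 q [-0.54  0.41  0.74  2.12 -0.41  0.77  1.43]
```

```bash
python3 -m crank '[[[-0.8,-0.4,0,0],[-1,-0.45,0,0],[-1,-0.45,0,0],[-1,-0.45,0,0],[-1,-0.45,0,0],[-1,-0.45,0,0],[-1,-0.45,0,0],[-1,-0.45,0,0],[-1,-0.45,0,0],[-1,-0.45,0,0],[-1,-0.45,0,0],[-0.6,-0.2,0,0]]]'
python3 -m crank '[[[-0.1,0,0,0],[0,0,0,0],[0,0,0,0]]]'
python3 look.py stand 500 -250 0 0 w3.png
```

```text
clock: 10.6
eef_pos: [588.5, -294.0, 221.2]
tool_rot: [-3.139, -0.012, 2.54]
force: [0.3, -0.1, -3.7]
width: 42.0
gripper_force: 62.1
clock: 10.85
eef_pos: [589.8, -290.9, 221.5]
tool_rot: [3.141, -0.014, 2.541]
force: [0.5, 0.6, -4.0]
width: 42.3
gripper_force: 62.1
wrist stand off px 10.5 n 19894 conf 0.6
stand [ 500.309 -250.192    0.       0.   ] 0.12032044344831527 dx,dy of origin: [(array([ 95.4, 262.8]), array([ 499.8, -246.3])), (array([176.2,  58.2]), array([ 441.5, -479.9]))]
at [ 590.4 -290.6  222.6] rot [ 3.141 -0.012  2.542] rows dxyz [ 3.79 -0.7   7.67] turn -7.5 t 11.0 F [-0.9 -1.  -4.1] w 42.2 q [ 0.07  0.74  0.65  1.5  -0.48  1.08  1.79]
```

View pics/w3_o.png

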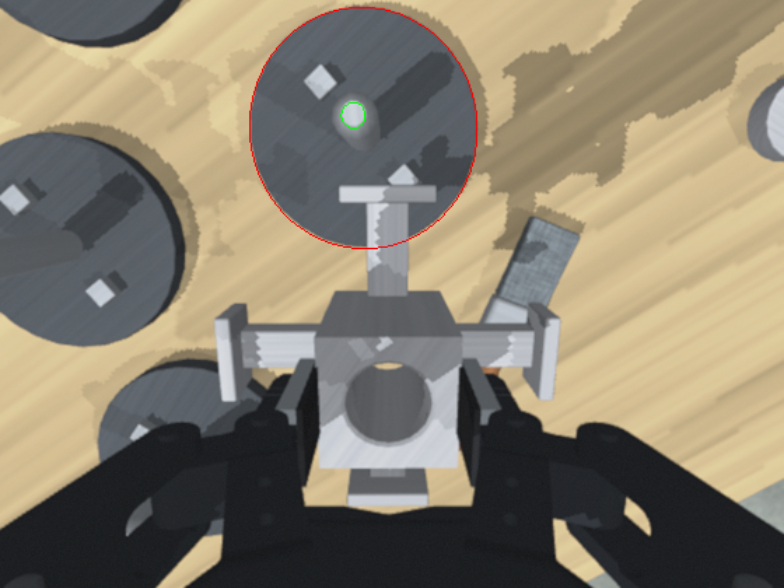

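The overlay puts the post top at (114,353 enlarged) exactly on the fit (500.3,-250.2). The held rotor's bore is at (402,388). Next I'll work out the dog yaw and the rotor's offset in the hand.

```bash
python3 - <<'E'
from fit import *
d=snap('wrist')
s=ctrl.read_state();p=np.array(s['eef_pos']);R=Ro.from_euler('xyz',s['tool_rot']).as_matrix()
a=atz(d,(81/1.4,321/1.4),30);b=atz(d,(176/1.4,404/1.4),30);c=np.array([500.3,-250.2])
for q in(a,b): v=q[:2]-c;print('dog',q[:2].round(1),np.hypot(*v).round(1),np.arctan2(v[1],v[0]).round(3))
g=cv2.cvtColor(d['img'],cv2.COLOR_RGB2GRAY)
hub=atz(d,(402.5/1.4,388.3/1.4),p[2]-46.9+60);print('hub offset tool',(R.T@(hub-p)).round(1))
for off in(44,47,50):
  for dx in(-4,-2.6,-1,0):
    o=p+R@np.array([dx,0,0])
    cr=np.array([proj(d,o+np.array([13.5*np.cos(t),13.5*np.sin(t),60-off])) for t in np.linspace(0,6.283,60)])*1.4
    print(off,dx,'bore rows',cr[:,0].min().round(1),cr[:,0].max().round(1),'cols',cr[:,1].min().round(1),cr[:,1].max().round(1))
E
```

```text
dog [ 459.2 -253.8] 41.3 -3.055
dog [ 540.8 -242.3] 41.3 0.193
hub offset tool [ -1.    0.7 -13.1]
44 -4 bore rows 373.7 455.2 cols 341.2 430.8
44 -2.6 bore rows 369.3 451.2 cols 341.0 430.9
44 -1 bore rows 364.2 446.6 cols 340.9 431.0
44 0 bore rows 361.0 443.7 cols 340.8 431.1
47 -4 bore rows 369.8 449.8 cols 342.1 429.9
47 -2.6 bore rows 365.4 445.9 cols 342.0 430.0
47 -1 bore rows 360.4 441.3 cols 341.9 430.1
47 0 bore rows 357.3 438.5 cols 341.8 430.2
50 -4 bore rows 366.0 444.6 cols 343.0 429.1
50 -2.6 bore rows 361.7 440.7 cols 342.9 429.2
50 -1 bore rows 356.8 436.3 cols 342.8 429.3
50 0 bore rows 353.7 433.5 cols 342.7 429.4
```

```bash
python3 - <<'E'
import cv2
im=cv2.imread('pics/w3.png')[200:360,190:365]
cv2.imwrite('pics/c3.png',cv2.resize(im,None,fx=3.5,fy=3.5,interpolation=3))
E
```

```text
(no output)
```

View pics/c3.png

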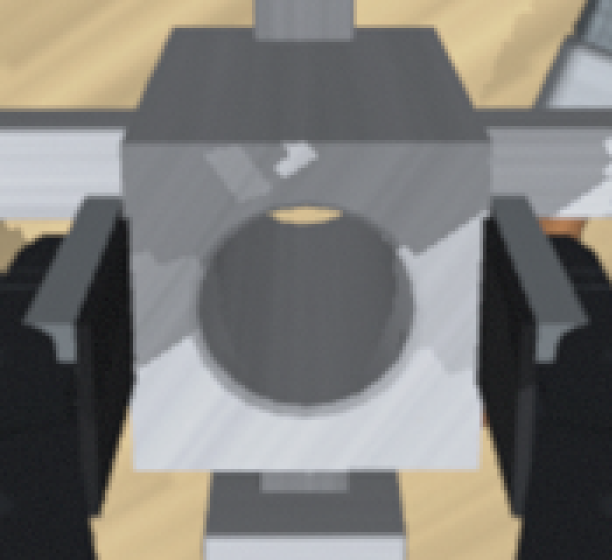

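```bash
python3 - <<'E'
from h import *
go(498.5,-249,185)
E
```

```text
at [ 590.6 -290.8  222.8] rot [ 3.141 -0.012  2.542] rows dxyz [ 3.97 -0.7   1.56] turn 0.0 t 11.05 F [-0.2 -0.7 -3.4] w 42.1 q [ 0.07  0.74  0.65  1.5  -0.48  1.08  1.79]
```

```bash
python3 -m crank '[[[0.4,-0.07,0,0],[0.7,-0.12,0,0],[0.8,-0.14,0,0],[0.8,-0.14,0,0],[0.7,-0.12,0.2,0],[0.4,-0.07,0.4,0],[0.17,-0.04,0.5,0],[0,0,0.4,0],[0,0,0,0],[0,0,0,0]]]'
python3 - <<'E'
from h import *
go(498.5,-249,185)
E
```

```text
clock: 11.88
eef_pos: [499.2, -250.0, 186.5]
tool_rot: [-3.141, -0.011, 2.541]
force: [0.3, -0.3, -2.3]
width: 42.8
gripper_force: 62.0
at [ 499.2 -250.   186.5] rot [-3.141 -0.011  2.541] rows dxyz [0.04 0.02 0.06] turn 0.0 t 11.88 F [ 0.3 -0.3 -2.3] w 42.8 q [ 0.01  0.64  0.64  1.83 -0.49  0.85  1.86]
```

```bash
python3 -m crank '[[[0.04,0.02,0.2,0],[0,0,0.2,0],[0,0,0.2,0],[0,0,0.2,0],[0,0,0.2,0],[0,0,0.2,0],[0,0,0.1,0],[0,0,0,0]]]'
python3 - <<'E'
from h import *
go(498.5,-249,66.9)
E
```

```text
clock: 12.55
eef_pos: [497.5, -248.8, 153.3]
tool_rot: [-3.141, -0.012, 2.54]
force: [0.6, -0.6, -4.0]
width: 42.5
gripper_force: 62.1
at [ 497.5 -248.8  153.3] rot [-3.141 -0.012  2.54 ] rows dxyz [-0.08  0.02  3.45] turn 0.0 t 12.55 F [ 0.6 -0.6 -4. ] w 42.5 q [ 0.04  0.68  0.6   1.86 -0.53  0.78  1.9 ]
```

```bash
python3 -m crank '[[[-0.04,0,0.2,0],[0,0,0.3,0],[0,0,0.3,0],[0,0,0.3,0],[0,0,0.3,0],[0,0,0.3,0],[0,0,0.3,0],[0,0,0.3,0],[0,0,0.2,0],[0,0,0,0]]]'
python3 - <<'E'
from h import *
go(498.5,-249,66.9)
E
```

```text
clock: 13.38
eef_pos: [497.5, -248.8, 90.3]
tool_rot: [-3.141, -0.013, 2.54]
force: [-0.7, 0.1, -3.8]
width: 42.3
gripper_force: 62.0
at [ 497.5 -248.8   90.3] rot [-3.141 -0.013  2.54 ] rows dxyz [-0.05  0.02  0.93] turn 0.0 t 13.38 F [-0.7  0.1 -3.8] w 42.3 q [ 0.09  0.76  0.52  1.9  -0.61  0.66  1.96]
```

```bash
python3 -m crank '[[[0,0,0.15,0],[0,0,0.15,0],[0,0,0.15,0],[0,0,0.15,0],[0,0,0.1,0],[0,0,0.08,0],[0,0,0.06,0],[0,0,0.04,0],[0,0,0.02,0],[0,0,0,0]]]'
python3 - <<'E'
from h import *
go(498.5,-249,66.9)
E
```

```text
clock: 14.22
eef_pos: [498.0, -249.1, 69.0]
tool_rot: [-3.141, -0.011, 2.54]
force: [0.1, 0.2, -4.5]
width: 42.4
gripper_force: 62.1
at [ 498.  -249.1   69. ] rot [-3.141 -0.011  2.54 ] rows dxyz [-0.02  0.01  0.08] turn 0.0 t 14.22 F [ 0.1  0.2 -4.5] w 42.4 q [ 0.11  0.79  0.49  1.91 -0.63  0.61  1.98]
```

```bash
python3 -m crank '[[[0,0,0.04,0],[0,0,0.03,0],[0,0,0,0],[0,0,0,0]]]'; python3 -m crank '[[[0,0,0.04,0],[0,0,0.03,0],[0,0,0,0],[0,0,0,0]]]'
```

```text
clock: 14.55
eef_pos: [498.0, -249.1, 67.5]
tool_rot: [-3.141, -0.011, 2.54]
force: [-0.8, -0.7, -3.0]
width: 42.3
gripper_force: 62.2
clock: 14.88
eef_pos: [497.8, -249.2, 67.0]
tool_rot: [3.141, -0.011, 2.54]
force: [-3.7, 1.4, 10.4]
width: 42.1
gripper_force: 63.7
```

Contact came at the expected 67 mm, so the rotor is home. Releasing it and rising.

```bash
python3 -m crank '[[[0,0,0,0],[0,0,0,0],[0,0,0,0],[0,0,0,0],[0,0,0,0],[0,0,0,0]]]' -1
python3 -m crank '[[[0,0,-0.3,0],[0,0,-0.6,0],[0,0,-0.8,0],[0,0,-0.9,0],[0,0,-0.9,0],[0,0,-0.9,0],[0,0,-0.6,0],[0,0,-0.5,0]]]'
python3 - <<'E'
from h import *
go(605,-175,235)
go(663,13,205,.119+np.pi)
E
```

```text
clock: 15.38
eef_pos: [497.9, -249.0, 65.4]
tool_rot: [-3.141, -0.011, 2.54]
force: [0.1, 0.4, 1.1]
width: 85.5
gripper_force: 0.0
clock: 16.05
eef_pos: [499.5, -250.3, 205.2]
tool_rot: [3.142, -0.009, 2.54]
force: [0.4, -0.6, -0.6]
width: 85.3
gripper_force: 0.0
at [ 499.5 -250.3  205.2] rot [ 3.142 -0.009  2.54 ] rows dxyz [-1.76  4.87 -1.21] turn 0.0 t 16.05 F [ 0.4 -0.6 -0.6] w 85.3 q [ 0.    0.62  0.66  1.81 -0.47  0.89  1.85]
at [ 499.5 -250.3  205.2] rot [ 3.142 -0.009  2.54 ] rows dxyz [5.700e-01 1.238e+01 1.000e-02] turn -9.01 t 16.05 F [ 0.4 -0.6 -0.6] w 85.3 q [ 0.    0.62  0.66  1.81 -0.47  0.89  1.85]
```

```bash
python3 look.py rotor 500.3 -250.2 20 0.97 w4.png; python3 - <<'E'
from h import *
go(663,13,150)
E
```

```text
wrist rotor off px 7.4 n 5886 conf 0.67
rotor [ 499.5   -250.552   20.       0.971] 0.23126461593811842 dx,dy of origin: [(array([194. , 278.7]), array([ 502.8, -249.7])), (array([191. , 276.1]), array([ 498.6, -250.1]))]
at [ 499.6 -250.1  204. ] rot [ 3.141 -0.009  2.54 ] rows dxyz [-0.06 -0.02  6.08] turn 19.61 t 16.2 F [-0.1  0.1 -0.7] w 85.3 q [ 0.    0.62  0.66  1.81 -0.47  0.89  1.85]
at [ 499.6 -250.1  204. ] rot [ 3.141 -0.009  2.54 ] rows dxyz [ 0.55 12.38  2.17] turn 0.0 t 16.2 F [-0.1  0.1 -0.7] w 85.3 q [ 0.    0.62  0.66  1.81 -0.47  0.89  1.85]
```

View pics/w4_o.png

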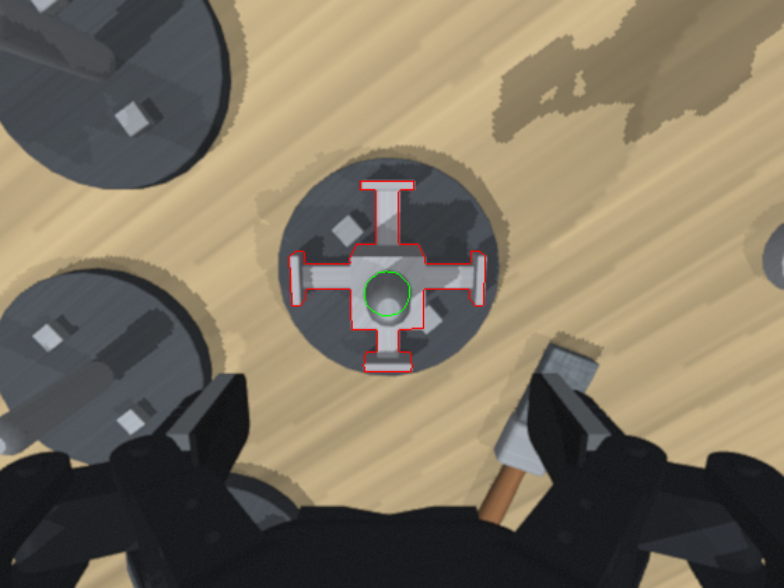

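The rotor sits home at (290,388 enlarged), with its arms between the dogs at (230,348) and (318,432). Next is the spacer.

```bash
python3 -m crank '[[[0,0.6,0,0],[0.05,1,0,0],[0.05,1,0,0],[0.05,1,0,0],[0.05,1,0,0],[0.05,1,0,0],[0.05,1,0,0],[0.05,1,0,0],[0.05,1,0,0],[0.05,1,0,0],[0.05,1,0,0],[0.05,1,0,0]]]'
python3 -m crank '[[[0,1,0.2,0],[0,0.5,0.2,0],[0,0.2,0.2,0],[0,0,0.2,0],[0,0,0,0],[0,0,0,0]]]'
python3 look.py spacer 663 13 0 0 w5.png
```

```text
clock: 17.2
eef_pos: [651.6, -1.6, 201.6]
tool_rot: [-3.14, -0.013, 2.54]
force: [-0.2, -0.6, 1.3]
width: 85.3
gripper_force: 0.0
clock: 17.7
eef_pos: [674.6, 29.8, 182.7]
tool_rot: [-3.139, -0.012, 2.537]
force: [-0.7, -0.5, -0.3]
width: 85.5
gripper_force: 0.0
wrist spacer off px 14.4 n 2690 conf 0.73
spacer [665.253  12.444   0.      0.   ] 0.21725635979298782 dx,dy of origin: [(array([197.1, 256.8]), array([663.9,  12.9]))]
at [675.6  30.6 183.7] rot [-3.141 -0.01   2.538] rows dxyz [-0.13 -0.83  6.07] turn -7.54 t 17.85 F [ 0.5 -0.3 -0.2] w 85.2 q [-0.43  0.81  0.65  1.49 -0.54  1.04  1.32]
```

View pics/w5_o.png

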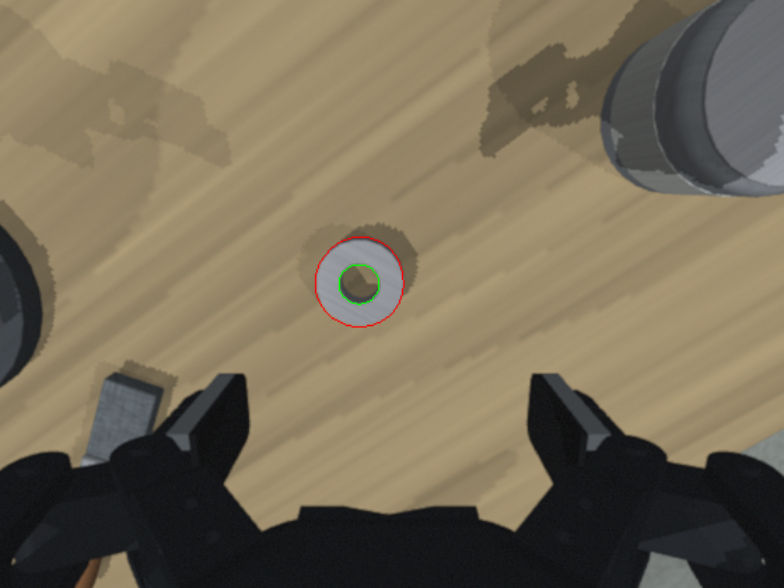

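```bash
python3 -m crank '[[[-0.05,-0.3,0.4,0],[-0.08,-0.4,0.6,0],[0,-0.13,0.7,0],[0,0,0.8,0],[0,0,0.8,0],[0,0,0.8,0],[0,0,0.7,0],[0,0,0.6,0],[0,0,0.4,0],[0,0,0.2,0],[0,0,0,0],[0,0,0,0]]]'
python3 - <<'E'
from h import *
go(665.3,12.4,3)
E
```

```text
clock: 18.85
eef_pos: [665.7, 13.8, 33.5]
tool_rot: [-3.142, -0.01, 2.54]
force: [0.5, 0.2, -0.3]
width: 85.4
gripper_force: 0.0
at [665.7  13.8  33.5] rot [-3.142 -0.01   2.54 ] rows dxyz [-0.03 -0.06  1.22] turn 0.0 t 18.85 F [ 0.5  0.2 -0.3] w 85.4 q [-0.35  0.97  0.54  1.6  -0.66  0.77  1.45]
```

```bash
python3 -m crank '[[[-0.03,-0.06,0.2,0],[0,0,0.25,0],[0,0,0.25,0],[0,0,0.2,0],[0,0,0.15,0],[0,0,0.1,0],[0,0,0.07,0],[0,0,0,0],[0,0,0,0]]]'
python3 -m crank '[[[0,0,0,0],[0,0,0,0],[0,0,0,0],[0,0,0,0],[0,0,0,0],[0,0,0,0]]]' 1
python3 - <<'E'
from h import *
go(665.3,12.4,3)
E
```

```text
clock: 19.6
eef_pos: [664.9, 12.7, 2.6]
tool_rot: [-3.141, -0.011, 2.54]
force: [-0.2, 0.4, -0.1]
width: 85.4
gripper_force: 0.0
clock: 20.1
eef_pos: [665.3, 12.7, 3.8]
tool_rot: [3.141, -0.01, 2.54]
force: [-2.2, 1.0, 6.3]
width: 57.4
gripper_force: 63.2
at [665.3  12.7   3.8] rot [ 3.141 -0.01   2.54 ] rows dxyz [-0.01 -0.01  0.03] turn 0.0 t 20.1 F [-2.2  1.   6.3] w 57.4 q [-0.34  1.    0.51  1.61 -0.68  0.72  1.47]
```

```bash
python3 -m crank '[[[0,0,-0.2,0],[0,0,-0.4,0],[0,0,-0.7,0],[0,0,-0.9,0],[0,0,-0.9,0],[0,0,-0.9,0],[0,0,-0.9,0],[0,0,-0.7,0],[0,0,-0.5,0],[0,0,-0.2,0],[0,0,0,0]]]'
python3 - <<'E'
from h import *
go(500.1,-250.3,160)
E
```

```text
clock: 21.02
eef_pos: [666.8, 11.7, 161.3]
tool_rot: [3.141, -0.009, 2.54]
force: [-0.6, 0.6, -1.8]
width: 57.7
gripper_force: 64.4
at [666.8  11.7 161.3] rot [ 3.141 -0.009  2.54 ] rows dxyz [ -0.43 -12.41   0.04] turn 0.0 t 21.02 F [-0.6  0.6 -1.8] w 57.7 q [-0.4   0.82  0.64  1.54 -0.56  0.98  1.37]
```

```bash
python3 -m crank '[[[-0.03,-0.4,0,0],[-0.04,-0.8,0,0],[-0.04,-1,0,0],[-0.04,-1,0,0],[-0.04,-1,0,0],[-0.04,-1,0,0],[-0.04,-1,0,0],[-0.04,-1,0,0],[-0.04,-1,0,0],[-0.04,-1,0,0],[-0.04,-1,0,0],[-0.04,-1,0,0]]]'
python3 -m crank '[[[0,-0.7,0,0],[0,-0.4,0,0],[0,-0.11,0,0],[0,0,0,0],[0,0,0,0]]]'
python3 - <<'E'
from h import *
go(500.1,-250.3,83.8)
E
```

```text
clock: 22.02
eef_pos: [515.1, -226.7, 158.7]
tool_rot: [-3.14, -0.014, 2.54]
force: [-0.2, -0.9, -1.5]
width: 57.5
gripper_force: 64.3
clock: 22.43
eef_pos: [500.9, -249.4, 159.5]
tool_rot: [3.141, -0.012, 2.542]
force: [-0.0, 0.3, -2.3]
width: 57.7
gripper_force: 64.4
at [ 500.9 -249.4  159.5] rot [ 3.141 -0.012  2.542] rows dxyz [-0.03 -0.05  3.03] turn 0.0 t 22.43 F [-0.   0.3 -2.3] w 57.7 q [ 0.04  0.67  0.6   1.85 -0.52  0.8   1.89]
```

```bash
python3 -m crank '[[[0,-0.05,0.2,0],[0,0,0.3,0],[0,0,0.3,0],[0,0,0.3,0],[-0.01,0,0.3,0],[0,0,0.2,0],[0,0,0.1,0],[0,0,0,0]]]'
python3 - <<'E'
from h import *
go(500.1,-250.3,83.8)
E
```

```text
clock: 23.1
eef_pos: [499.1, -251.5, 116.7]
tool_rot: [-3.141, -0.012, 2.54]
force: [0.5, -0.6, -1.9]
width: 57.4
gripper_force: 64.4
at [ 499.1 -251.5  116.7] rot [-3.141 -0.012  2.54 ] rows dxyz [-0.02  0.06  1.32] turn 0.0 t 23.1 F [ 0.5 -0.6 -1.9] w 57.4 q [ 0.07  0.73  0.56  1.88 -0.57  0.71  1.93]
```

```bash
python3 -m crank '[[[0,0.04,0,0],[0,0,0.15,0],[0,0,0.2,0],[0,0,0.2,0],[0,0,0.2,0],[-0.01,0,0.2,0],[0,0,0.15,0],[0,0,0.08,0],[0,0,0,0],[0,0,0,0]]]'
python3 - <<'E'
from h import *
go(500.1,-250.3,83.8)
E
```

```text
clock: 23.93
eef_pos: [500.0, -250.8, 87.9]
tool_rot: [-3.141, -0.011, 2.54]
force: [-0.5, 0.2, -2.4]
width: 57.3
gripper_force: 64.4
at [ 500.  -250.8   87.9] rot [-3.141 -0.011  2.54 ] rows dxyz [0.01 0.02 0.17] turn 0.0 t 23.93 F [-0.5  0.2 -2.4] w 57.3 q [ 0.09  0.77  0.52  1.89 -0.6   0.65  1.96]
```

```bash
python3 -m crank '[[[0,0.02,0.06,0],[0,0,0.05,0],[0,0,0.03,0],[0,0,0,0],[0,0,0,0]]]'; python3 -m crank '[[[0,0,0.04,0],[0,0,0.03,0],[0,0,0,0],[0,0,0,0]]]'
```

```text
clock: 24.35
eef_pos: [500.3, -250.3, 84.5]
tool_rot: [-3.141, -0.011, 2.54]
force: [0.0, -0.0, -1.4]
width: 57.6
gripper_force: 64.4
clock: 24.68
eef_pos: [500.4, -250.5, 83.7]
tool_rot: [3.141, -0.01, 2.54]
force: [-0.9, 0.8, 5.9]
width: 57.6
gripper_force: 65.2
```

```bash
python3 -m crank '[[[0,0,0,0],[0,0,0,0],[0,0,0,0],[0,0,0,0],[0,0,0,0],[0,0,0,0]]]' -1
python3 -m crank '[[[0,0,-0.2,0],[0,0,-0.5,0],[0,0,-0.8,0],[0,0,-0.9,0],[0,0,-0.9,0],[0,0,-0.8,0],[0,0,-0.6,0],[0,0,-0.3,0],[0,0,0,0],[0,0,0,0]]]'
python3 look.py spacer 500.3 -250.4 80 0 w6.png
python3 -m crank '[[[0,0,0,-0.94],[0,0,0,-0.94],[0,0,0,-0.94],[0,0,0,-0.94],[0,0,0,-0.94],[0,0,0,-0.94],[0,0,0,-0.94],[0,0,0,-0.94],[0,0,0,0]]]'
python3 - <<'E'
from h import *
go(503.5,215.5,205)
E
```

```text
clock: 25.18
eef_pos: [500.3, -250.3, 82.7]
tool_rot: [-3.141, -0.011, 2.54]
force: [0.2, -0.6, -0.1]
width: 85.1
gripper_force: 0.0
clock: 26.02
eef_pos: [501.4, -250.8, 207.6]
tool_rot: [3.142, -0.011, 2.54]
force: [-0.8, 0.3, -0.9]
width: 85.5
gripper_force: 0.0
wrist spacer off px 17.5 n 3676 conf 0.81
spacer [ 500.585 -250.375   80.       0.   ] 0.2879259211845783 dx,dy of origin: [(array([209. , 275.8]), array([ 516.5, -262.1]))]
at [ 500.8 -250.6  206.6] rot [-3.141 -0.013  2.54 ] rows dxyz [-0.04  0.    3.79] turn -7.52 t 26.17 F [-0.  -1.  -0.3] w 85.2 q [ 0.    0.62  0.65  1.8  -0.47  0.9   1.84]
clock: 26.92
eef_pos: [500.9, -250.9, 206.9]
tool_rot: [3.135, -0.011, -3.14]
force: [-0.4, -0.1, 0.2]
width: 85.5
gripper_force: 0.0
at [ 500.9 -250.9  206.9] rot [ 3.135 -0.011 -3.14 ] rows dxyz [-0.14 18.66  0.2 ] turn 0.0 t 26.92 F [-0.4 -0.1  0.2] w 85.5 q [ 0.11  0.58  0.48  1.8  -0.34  0.86  2.32]
```

View pics/w6_o.png

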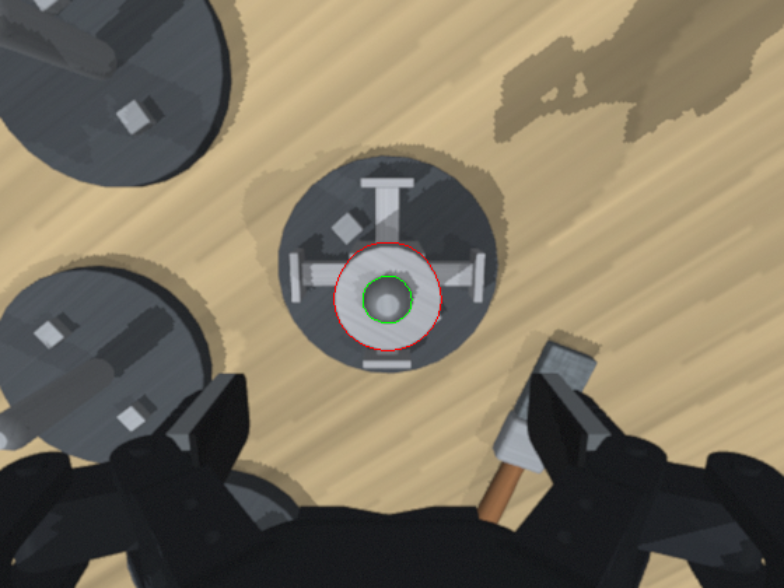

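The spacer lies flat on the hub at (299,388 enlarged) and its outline matches. I've used all 10 pictures, so I'll go by fit numbers only from here. Next is the collar.

```bash
python3 -m crank '[[[0,0.5,0,0],[0,1,0,0],[0,1,0,0],[0,1,0,0],[0,1,0,0],[0,1,0,0],[0,1,0,0],[0,1,0,0],[0,1,0,0],[0,1,0,0],[0,1,0,0],[0,1,0,0]]]'
python3 -m crank '[[[-0.1,1,0,0],[0,1,0,0],[0,1,0,0],[0,1,0,0],[0,1,0,0],[0,1,0,0],[0,0.8,0,0],[0,0.3,0,0],[0,0,0,0],[0,0,0,0]]]'
python3 look.py collar 503.5 215.5 0 0 w7.png
python3 - <<'E'
from fit import *
d=snap('wrist');m=mask('wrist',d,'collar',(503,215,15));np.set_printoptions(precision=3,suppress=True)
# bore hole: pixels not in the mask inside the ring
q,c=fit([(d,m)],M['collar'],(503,215.5,0,0),[0,1,2,3]);print('z free',q,c)
E
```

```text
clock: 27.92
eef_pos: [500.4, 38.7, 209.1]
tool_rot: [3.135, -0.01, 3.14]
force: [0.7, -0.6, 0.8]
width: 85.9
gripper_force: 0.0
clock: 28.75
eef_pos: [503.3, 213.2, 210.2]
tool_rot: [3.137, -0.01, 3.141]
force: [0.5, -0.3, -0.5]
width: 85.3
gripper_force: 0.0
wrist collar off px 10.0 n 2249 conf 0.65
collar [505.67  214.965   0.     -0.022] 0.24385216959171394 dx,dy of origin: []
at [503.9 212.  210.6] rot [ 3.136 -0.009  3.139] rows dxyz [-0.13  0.08  7.14] turn 0.23 t 28.9 F [-0.4  0.4  1. ] w 85.2 q [-0.78  0.56  0.51  1.84 -0.36  0.85  1.48]
wrist collar off px 9.5 n 2233 conf 0.68
z free [506.977 215.032  -8.477  -0.018] 0.20727940078852852
```

```bash
cat > hole.py <<'E'
from fit import *
import fit as F
def silh(n):
    r,z0,z1=BORE[n]; base=sil; 
    a=np.linspace(0,2*np.pi,48,endpoint=False)
    top=np.c_[r*np.cos(a),r*np.sin(a),0*a+z1]; bot=top-[0,0,z1-z0]
    return lambda d,parts,p,**k: base(d,parts,p)-np.minimum(base(d,[top],p),base(d,[bot],p))
E
python3 - <<'E'
from hole import *
np.set_printoptions(precision=3,suppress=True)
d=snap('wrist');m=mask('wrist',d,'collar',(503,215,15))
F.sil=silh('collar')
for f in([0,1,3],[0,1,2,3]): print(*F.fit([(d,m)],M['collar'],(505,215,0,0),f))
E
```

```text
wrist collar off px 12.9 n 2274 conf 0.65
[505.348 214.724   0.     -0.024] 0.07073999344680705
[506.436 214.834  -6.324  -0.024] 0.052946350043975375
```

```bash
python3 -m crank '[[[-0.05,0.1,0.4,0.27],[0,0,0.7,0],[0,0,0.8,0],[0,0,0.9,0],[0,0,0.9,0],[0,0,0.9,0],[0,0,0.8,0],[0,0,0.6,0],[0,0,0.4,0],[0,0,0.2,0],[0,0,0,0],[0,0,0,0]]]'
python3 - <<'E'
from h import *
go(505.6,214.8,5)
E
```

```text
clock: 30.1
eef_pos: [503.9, 217.4, 45.7]
tool_rot: [3.136, -0.009, 3.12]
force: [-0.4, 0.4, 0.9]
width: 85.3
gripper_force: 0.0
at [503.9 217.4  45.7] rot [ 3.136 -0.009  3.12 ] rows dxyz [-0.08 -0.11  1.63] turn 0.0 t 30.1 F [-0.4  0.4  0.9] w 85.3 q [-0.67  0.79  0.34  1.94 -0.53  0.5   1.6 ]
```

```bash
python3 -m crank '[[[-0.08,-0.11,0.2,0],[0,0,0.3,0],[0,0,0.3,0],[0,0,0.3,0],[0,0,0.25,0],[0,0,0.15,0],[0,0,0.1,0],[0,0,0.03,0],[0,0,0,0],[0,0,0,0]]]'
python3 -m crank '[[[0,0,0,0],[0,0,0,0],[0,0,0,0],[0,0,0,0],[0,0,0,0],[0,0,0,0],[0,0,0,0]]]' 1
python3 - <<'E'
from h import *
go(505.6,214.8,5)
E
```

```text
clock: 30.93
eef_pos: [505.3, 214.9, 4.9]
tool_rot: [3.136, -0.009, 3.12]
force: [0.0, -0.2, -0.2]
width: 85.4
gripper_force: 0.0
clock: 31.52
eef_pos: [505.3, 215.1, 5.5]
tool_rot: [3.135, -0.009, 3.12]
force: [-1.1, -0.2, 6.6]
width: 48.7
gripper_force: 61.0
at [505.3 215.1   5.5] rot [ 3.135 -0.009  3.12 ] rows dxyz [-0.01 -0.01  0.02] turn 0.0 t 31.52 F [-1.1 -0.2  6.6] w 48.7 q [-0.63  0.86  0.28  1.95 -0.57  0.42  1.64]
```

```bash
python3 -m crank '[[[0,0,-0.2,0],[0,0,-0.4,0],[0,0,-0.7,0],[0,0,-0.9,0],[0,0,-0.9,0],[0,0,-0.9,0],[0,0,-0.9,0],[0,0,-0.8,0],[0,0,-0.5,0],[0,0,-0.2,0],[0,0,0,0],[0,0,0,0]]]'
python3 - <<'E'
from hole import *
np.set_printoptions(precision=2,suppress=True)
d=snap('wrist','w8.png');s=ctrl.read_state();p=np.array(s['eef_pos']);R=Ro.from_euler('xyz',s['tool_rot']).as_matrix()
rs=ctrl.trace('wrist','collar');m=np.array(rs[0]['mask']);print(rs[0]['confidence'],m.sum(),rs[0]['position'])
o=p-[0,0,5.5];yaw=s['tool_rot'][2]
# bore: unmasked blob inside the ring near the projected bore centre
r,c=proj(d,o+[0,0,30]);print('pred bore top centre',r,c)
a=np.linspace(0,2*np.pi,60)
inv=(~m).astype(np.uint8);n,l,st,ce=cv2.connectedComponentsWithStats(inv,connectivity=4)
k=l[int(round(r)),int(round(c))];print('hole blob',st[k],ce[k][::-1])
F.sil=silh('collar')
def hole(dx,dy):
    q=np.r_[o+R@np.array([dx,dy,0]),yaw]
    return F.sil(d,M['collar'],q)
base=hole(0,0); ok=cv2.dilate((base>0).astype(np.uint8),np.ones((9,9)))
g=[(np.abs(hole(dx,dy)-m)*ok).sum()  for dx in np.arange(-4,4.1,.5) for dy in (-1,0,1)]
g=np.array(g).reshape(-1,3);print(np.c_[np.arange(-4,4.1,.5),g])
go(500.4,-250.4,165,3.12-.3)
E
```

```text
clock: 32.52
eef_pos: [506.0, 213.9, 164.5]
tool_rot: [3.136, -0.01, 3.12]
force: [-0.6, 0.0, -3.6]
width: 48.6
gripper_force: 62.6
0.75 13944 [293.6, 274.6]
pred bore top centre 295.65908955654527 276.7208946444359
hole blob [  215   153   124   214 13944] [274.16 276.43]
[[  -4.   3573.15 3337.33 3687.29]
 [  -3.5  3362.12 3108.44 3484.08]
 [  -3.   3136.45 2842.69 3261.33]
 [  -2.5  2901.88 2543.86 3029.  ]
 [  -2.   2651.67 2226.   2798.43]
 [  -1.5  2407.89 1910.71 2563.53]
 [  -1.   2211.23 1713.29 2390.45]
 [  -0.5  2109.62 1668.35 2336.91]
 [   0.   2143.85 1702.78 2383.47]
 [   0.5  2271.13 1841.35 2505.82]
 [   1.   2471.08 2089.74 2690.02]
 [   1.5  2717.34 2396.79 2910.22]
 [   2.   2972.92 2667.56 3137.42]
 [   2.5  3231.03 2942.47 3386.8 ]
 [   3.   3483.79 3218.57 3630.78]
 [   3.5  3700.56 3461.2  3828.89]
 [   4.   3895.67 3681.65 4016.13]]
at [505.7 213.7 163.7] rot [ 3.14 -0.01  3.12] rows dxyz [ -0.18 -18.56  -0.14] turn 3.75 t 32.62 F [ 0.1  0.5 -2.9] w 48.8 q [-0.75  0.62  0.48  1.87 -0.42  0.75  1.51]
```

```bash
python3 -m crank '[[[0,-0.4,0,0],[0,-0.8,0,0],[0,-1,0,0],[0,-1,0,0],[0,-1,0,0],[0,-1,0,0],[0,-1,0,0],[0,-1,0,0],[0,-1,0,0],[0,-1,0,0],[0,-1,0,0],[0,-1,0,0]]]'
python3 -m crank '[[[-0.16,-1,0,0],[0,-1,0,0],[0,-1,0,0],[0,-1,0,0],[0,-1,0,0],[0,-1,0,0],[0,-0.8,0,0],[0,-0.4,0,0],[0,-0.15,0,0],[0,0,0,0],[0,0,0,0]]]'
python3 - <<'E'
from h import *
go(500,-250.4,164);go(500,-250.4,105.5)
E
```

```text
clock: 33.62
eef_pos: [499.5, -68.1, 162.5]
tool_rot: [3.136, -0.011, 3.119]
force: [1.5, -0.4, -3.9]
width: 48.5
gripper_force: 62.6
clock: 34.53
eef_pos: [500.5, -248.3, 161.5]
tool_rot: [3.134, -0.01, 3.121]
force: [0.1, 0.2, -3.0]
width: 48.8
gripper_force: 62.7
at [ 500.5 -248.3  161.5] rot [ 3.134 -0.01   3.121] rows dxyz [ 0.02 -0.09 -0.1 ] turn 0.0 t 34.53 F [ 0.1  0.2 -3. ] w 48.8 q [ 0.14  0.63  0.42  1.84 -0.36  0.76  2.31]
at [ 500.5 -248.3  161.5] rot [ 3.134 -0.01   3.121] rows dxyz [-0.01 -0.1   2.24] turn 0.0 t 34.53 F [ 0.1  0.2 -3. ] w 48.8 q [ 0.14  0.63  0.42  1.84 -0.36  0.76  2.31]
```

```bash
python3 -m crank '[[[0,-0.09,0.2,0],[0,0,0.3,0],[0,0,0.3,0],[0,0,0.3,0],[0,0,0.2,0],[0,0,0.05,0],[0,0,0,0],[0,0,0,0]]]'
python3 - <<'E'
from h import *
go(500,-250.4,105.5)
E
```

```text
clock: 35.2
eef_pos: [500.4, -252.0, 128.2]
tool_rot: [3.136, -0.009, 3.12]
force: [0.7, 0.5, -3.1]
width: 48.6
gripper_force: 62.7
at [ 500.4 -252.   128.2] rot [ 3.136 -0.009  3.12 ] rows dxyz [0.01 0.06 0.91] turn 0.0 t 35.2 F [ 0.7  0.5 -3.1] w 48.6 q [ 0.17  0.68  0.39  1.87 -0.39  0.69  2.34]
```

```bash
python3 -m crank '[[[0.01,0.06,0,0],[0,0,0.1,0],[0,0,0.15,0],[0,0,0.15,0],[0,0,0.15,0],[0,0,0.1,0],[0,0,0.06,0],[0,0,0,0],[0,0,0,0]]]'
python3 - <<'E'
from h import *
go(500,-250.4,105.5)
E
```

```text
clock: 35.95
eef_pos: [499.9, -250.3, 110.4]
tool_rot: [3.136, -0.009, 3.12]
force: [-0.5, -0.1, -2.2]
width: 48.9
gripper_force: 62.7
at [ 499.9 -250.3  110.4] rot [ 3.136 -0.009  3.12 ] rows dxyz [-0.01 -0.    0.2 ] turn 0.0 t 35.95 F [-0.5 -0.1 -2.2] w 48.9 q [ 0.18  0.7   0.37  1.88 -0.4   0.65  2.35]
```

```bash
python3 -m crank '[[[0,0,0.06,0],[0,0,0.06,0],[0,0,0.04,0],[0,0,0.02,0],[0,0,0,0],[0,0,0,0]]]'; python3 -m crank '[[[0,0,0.03,0],[0,0,0.03,0],[0,0,0,0],[0,0,0,0]]]'
```

```text
clock: 36.45
eef_pos: [499.9, -250.2, 106.0]
tool_rot: [3.136, -0.009, 3.12]
force: [0.9, 0.5, -2.3]
width: 48.9
gripper_force: 62.7
clock: 36.78
eef_pos: [500.0, -250.3, 105.5]
tool_rot: [3.136, -0.008, 3.12]
force: [-2.1, 0.3, 5.0]
width: 48.7
gripper_force: 63.6
```

Contact came at the expected 105.5 mm. Releasing, rising and checking.

```bash
python3 -m crank '[[[0,0,0,0],[0,0,0,0],[0,0,0,0],[0,0,0,0],[0,0,0,0],[0,0,0,0],[0,0,0,0]]]' -1
python3 -m crank '[[[0,0,-0.2,0],[0,0,-0.5,0],[0,0,-0.8,0],[0,0,-0.9,0],[0,0,-0.9,0],[0,0,-0.8,0],[0,0,-0.6,0],[0,0,-0.3,0],[0,0,0,0],[0,0,0,0]]]'
python3 - <<'E'
from hole import *
np.set_printoptions(precision=2,suppress=True)
for c in('wrist','side'):
    d=snap(c);m=mask(c,d,'collar',(500,-250,115))
    if m is not None:
        for f in([0,1,3],[0,1,2,3]): print(c,*fit([(d,m)],M['collar'],(500.3,-250.4,100,-.02),f))
go()
E
```

```text
clock: 37.37
eef_pos: [499.9, -250.3, 104.5]
tool_rot: [3.136, -0.009, 3.12]
force: [-0.1, -0.1, 0.6]
width: 85.2
gripper_force: 0.0
clock: 38.2
eef_pos: [500.9, -250.7, 229.4]
tool_rot: [3.136, -0.009, 3.12]
force: [-0.7, -0.3, 0.3]
width: 85.1
gripper_force: 0.0
wrist collar off px 12.7 n 3745 conf 0.71
wrist [ 500.27 -250.55  100.     -0.02] 0.2692143773397209
wrist [ 501.98 -250.74   92.48   -0.03] 0.22256813005576062
side collar off px 1.9 n 322 conf 0.59
side [ 495.16 -249.46  100.      0.  ] 0.14698575082206797
side [ 494.73 -247.83  101.01    0.  ] 0.1517841919376446
at [ 500.4 -250.6  228.4] rot [ 3.13 -0.01  3.12] rows dxyz [0. 0. 0.] turn 0.0 t 38.4 F [ 0.1 -0.1 -0.3] w 85.7 q [ 0.11  0.55  0.47  1.77 -0.3   0.91  2.26]
```

```bash
python3 -c "
from cell import ctrl
print(ctrl.finish_job())"
```

```text
the job is handed in; nothing more can be done
None
```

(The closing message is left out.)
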